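# Hang the tall-cup dipper on the utensil bar

### The job

Three steel dippers stand on the dish-room table. Take the one with the long handle and the deep cup and hang it by its bent hook in the free middle of the utensil bar, between the turner and the skimmer. Lower it gently onto the bar and let go slowly, so that its off-centre cup settles back against the lower bar and it hangs there still.

Things in the scene. Friction and masses are not known exactly. Their poses are not given: they have to be found in the camera images.
- dipper: The long dipper, steel, 0.25 kg, 193 mm tall; standing upright at the start. Origin: centre of its cup's underside; z up, +x to the handle and hook. Cup 56 mm across, 65 mm deep. (The other two are about 100 mm tall, cups 86 mm across, 34 deep, and 44 across, 36 deep.) Hung and let go it tips about 5 degrees, cup to +x, until its handle rests on the lower bar.
- dipper_grip (a point): Where to hold it: on the flat upright handle strip, 29 mm to +x and 165 mm above the dipper's origin, same axes. Strip 14 mm wide along y, 4 mm thick along x: pinch it across its width. The weight lies off to -x. 10 mm above here the strip bends over to +x in an arch, topping 28 mm above here; its tip is 50 mm out to +x and 8 mm below here.
- dipper_crook (a point): The seat inside the hook: where the bar's axis lies when the hook rests on the bar. Same axes as dipper_grip; 23 mm to +x of it and 19 mm above it. The arch is flat inside for some 10 mm either side of the seat, and the hook's tip reaches 27 mm below the seat.
- bar_mid (a point): Middle of the fixed top bar's axis: level steel rod 10 mm thick, 240 mm above the table, 380 mm long along y, posts at its ends. x: level, square to the bar, away from the robot. A turner hangs 125 mm to +y, a skimmer 125 mm to -y, handles on the bar's -x side, tops 10 mm above the axis; blade 75, disc 84 mm wide. A like bar runs 90 mm below, 7 mm to -x: it stops the handle swinging.
Not all that is in view belongs to the job. Leave any black, green or orange look-alike of the dipper alone.

How it is judged:
By the outcome, as a careful person would: the job done as asked, in the order asked, and still so for the second after the job is handed in, with the robot touching nothing.
It also fails if it takes over 51 s, if anything falls off the work surface, if the arm or the gripper's body presses on something with over 40 N, if the wrist force passes 120 N, or if a joint passes its speed limit or range.

### The arm

A 6-joint arm with a two-finger parallel gripper is mounted at the origin on the work surface. World frame = base frame: x ahead of the robot, y to its left, z up, the work surface at z = 0. Lengths are in m, angles in rad, forces in N, time in s.
With the tool pointing down it reaches from about 0.3 to 0.825 m from the base axis. Payload 5.4 kg.
Tool frame: the origin (TCP) lies at the very end of the fingers, on their centre line; the grasp point (between the pads) lies 19 mm behind it; z points along the fingers, x is the direction in which the jaws open and shut, and the axes are right-handed (so a half turn about z gives the same grasp; the last joint's range is limited). The gripper opens to 92 mm and grips with 3 to 60 N. Pads are 20 mm wide; open, the fingers measure 128 mm over their backs; the gripper's body (75 mm by 189 mm) begins 69 mm behind the grasp point.
Start: joints at [-1.507, 0.158, 1.597, -0, 1.386, -0.21], TCP at [0.155, -0.554, 0.215] pointing down, gripper open.
Joint ranges: [-2.91, 2.91], [-0.94, 2.29], [0.18, 2.7], [-1.29, 4.43], [0.17, 2.64], [-3, 3]. Speed limits (rad/s): [2.57, 2.57, 3.14, 3.14, 3.14, 3.14].

### API

Orientations are given as a rotation vector (axis times angle).
In Python, from workcell import bot gives the robot as it stands. Calls block until the motion is done:
- bot.goto(position, orientation): joint-space move of the TCP to a pose.
- bot.line_to(position, rot=None, max_speed=0.15): straight line of the TCP; rot=None keeps the orientation; max_speed is the mean speed in m/s.
- bot.set_joints(angles): joint-space move.
- bot.set_gripper(opening, newtons=None): opening from 0.0 (shut) to 1.0 (fully open); newtons is the grip in N (None keeps the last); returns when the fingers have stopped.
- bot.hold(seconds).
- bot.inverse_kinematics(position, orientation): joint angles nearest the present ones, or None.
- bot.read_camera(name): name is "scene" or "top" or "wrist"; returns a dict with "pixels" (400x640x3 uint8, blue, green, red), "fx", "fy", "cx", "cy" (pixels), "R" (3x3) and "t" (3): a world point X has camera coordinates R X + t. Camera axes: x right, y down, z forward; pixel columns grow to the right and rows downward; lengths in m; the calibration is good to about 2 mm. A picture is of the moment at which its call begins. There is no depth.
A pose or a line that the arm cannot do raises bot.MotionError and nothing moves.
- bot.job_done(): hands the job in, once; it reports no verdict.
Readings, each from a call of its own:
- bot.current_clock(): time.
- bot.current_joints(): joint angles.
- bot.current_joint_vel(): joint speeds.
- bot.current_effort(): joint torques, N m.
- bot.current_ee_pos(): TCP position.
- bot.current_tool_rot(): TCP orientation.
- bot.current_contact_force(): force on the tool from outside, world axes, zero at the start.
- bot.current_ft_torque(): the same for the moment, N m.
- bot.current_opening(): opening from 0.0 (shut) to 1.0 (fully open).
Only numpy, scipy, OpenCV 4.12 (cv2) and the standard library are available. Lean on these libraries where they do the work, as an engineer would, in place of code of your own. Each camera call takes 0.05 s, during which the arm holds its last target. There are 200 camera calls.

## Working session

There is one attempt and no reset: what is moved stays moved. The work goes in short steps, each a Python script; the robot and the scene stay as the last script left them, time stands still between calls to the robot, and variables do not carry over. Pictures are saved under pics/ and viewed, about 8 in all and at most 12, crops included, and the job is handed in when it is done.

```bash
mkdir -p pics; cat > h.py <<'E'
import numpy as np, cv2, pickle
from workcell import bot
def snap(n,f):
    c=bot.read_camera(n); cv2.imwrite(f'pics/{f}.png',c['pixels']); pickle.dump(c,open(f'pics/{f}.pkl','wb')); return c
def load(f): return pickle.load(open(f'pics/{f}.pkl','rb'))
def ray(c,u,v):
    R=np.array(c['R']);t=np.array(c['t']); d=R.T@np.array([(u-c['cx'])/c['fx'],(v-c['cy'])/c['fy'],1]); return -R.T@t,d
def onz(c,u,v,z):
    o,d=ray(c,u,v); return o+d*(z-o[2])/d[2]
def tri(c1,p1,c2,p2):
    o1,d1=ray(c1,*p1);o2,d2=ray(c2,*p2); s=np.linalg.lstsq(np.c_[d1,-d2],o2-o1,rcond=None)[0]
    a=o1+s[0]*d1;b=o2+s[1]*d2; return (a+b)/2,np.linalg.norm(a-b)
def proj(c,X):
    p=np.array(c['R'])@X+np.array(c['t']); return np.array([c['fx']*p[0]/p[2]+c['cx'],c['fy']*p[1]/p[2]+c['cy']])
E
python3 -c "
from h import *
a=snap('scene','s0');b=snap('top','t0');w=snap('wrist','w0')
for c in(a,b,w): print(c['fx'],np.round(ray(c,320,200),3))
print(bot.current_clock(),bot.current_tool_rot())"
```

```text
393.31244751929125 [[ 1.084 -0.336  0.718]
 [-0.644  0.454 -0.615]]
498.6302600850762 [[ 0.354  0.047  1.096]
 [ 0.162  0.027 -0.986]]
283.6173022561406 [[ 0.219 -0.534  0.385]
 [-0.235 -0.06  -0.97 ]]
0.15 [-2.50294340e+00  1.89685920e+00  1.48971904e-03]
```

View pics/s0.png

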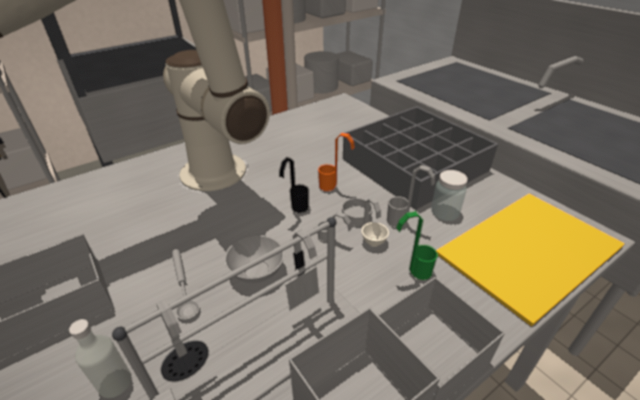

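View pics/t0.png

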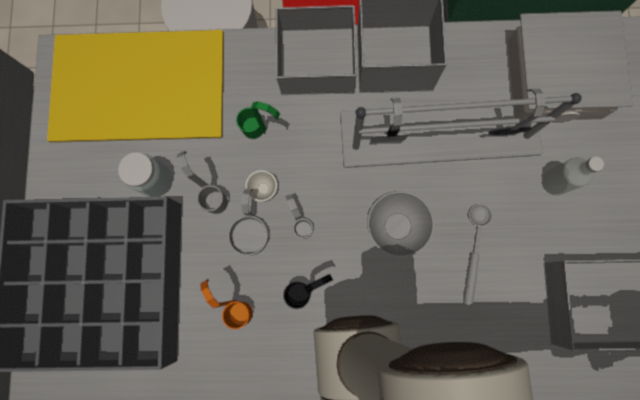

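```bash
python3 -c "
from h import *
b=load('t0');a=load('s0')
i=b['pixels'][135:255,150:330];j=a['pixels'][150:260,330:480]
i=cv2.resize(i,(720,480),interpolation=cv2.INTER_CUBIC)[:, :500];j=cv2.resize(j,None,fx=2,fy=2)
cv2.imwrite('pics/c1.png',cv2.resize(b['pixels'][140:220,160:240],(480,480),interpolation=cv2.INTER_CUBIC))
cv2.imwrite('pics/c2.png',np.hstack([cv2.resize(b['pixels'][140:250,160:325],(495,330),interpolation=cv2.INTER_CUBIC),cv2.resize(a['pixels'][155:265,370:470],(300,330),interpolation=cv2.INTER_CUBIC)]))
for p in [(210,198),(303,227),(250,235),(262,185)]: print(p,onz(b,*p,.05))
c=onz(b,210,198,.065)
print('tip/arch top',onz(b,183,155,.19))
for p in [(360,113),(577,98)]: print('bar',onz(b,*p,.245))
"
```

```text
(210, 198) [0.53459099 0.31146203 0.05      ]
(303, 227) [0.46803011 0.11284827 0.05      ]
(250, 235) [0.45344003 0.22502747 0.05      ]
(262, 185) [0.56030375 0.19975132 0.05      ]
tip/arch top [0.59373167 0.32878678 0.19      ]
bar [ 0.64787293 -0.00327115  0.245     ]
bar [ 0.66470822 -0.38552247  0.245     ]
```

View pics/c2.png

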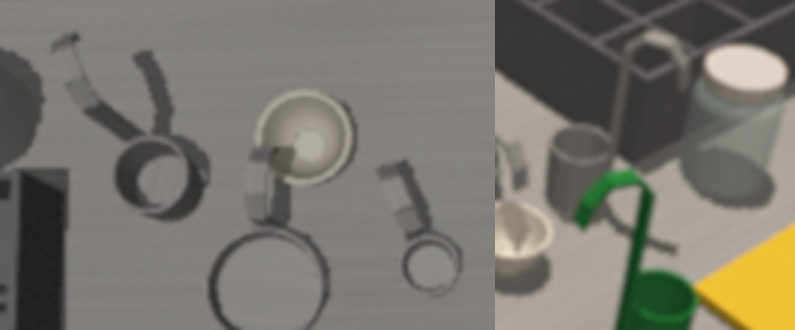

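The real candidates are three grey dippers in the top view: (212,198), with a long handle and a deep cup; (250,235), wide and short; and (303,227), narrow and short. The decoys are orange at (237,313), black at (298,294), green at (252,122) and the cream cup at (262,185). I choose (212,198). The crop shows its deep grey cup and tall hook, at about (425,167) in the scene view.

```bash
cat >> h.py <<'E'
from scipy.spatial.transform import Rotation as Rn
def rot(yaw,tilt=0,flip=1):
    xd=np.array([np.cos(yaw),np.sin(yaw),0]);yd=np.array([-np.sin(yaw),np.cos(yaw),0])*flip
    z=np.array([0,0,-1.]); M=np.c_[yd,np.cross(z,yd),z]
    return (Rn.from_rotvec(tilt*np.array([-np.sin(yaw),np.cos(yaw),0]))*Rn.from_matrix(M)).as_rotvec()
E
python3 -c "
from h import *
b=load('t0');a=load('s0')
cup=onz(b,212.5,197.7,.065); print('cup',cup,'scene px',proj(a,cup))
g=onz(b,190.7,174.3,.176); tip=onz(b,183.5,153,.160)
print(g,tip,'cup->g',np.linalg.norm((g-cup)[:2]),np.degrees(np.arctan2(*(g-cup)[1::-1])),'g->tip',np.linalg.norm((tip-g)[:2]),np.degrees(np.arctan2(*(tip-g)[1::-1])))
print('tri arch',tri(b,(187,162),a,(425,167)))
d=tip-cup; yaw=np.arctan2(d[1],d[0]); print('len',np.linalg.norm(d[:2]),'yaw',yaw)
G=cup+.029*np.array([np.cos(yaw),np.sin(yaw),0]);
for f in(1,-1):
  q=bot.inverse_kinematics([G[0]-.03,G[1],.30],rot(yaw,0,f)); print(f,q)
  print(bot.inverse_kinematics([.63,-.194,.23],rot(.044,0,f)))
# wrist cam in tool frame
w=load('w0');o,dd=ray(w,320,200);R=Rn.from_rotvec(bot.current_tool_rot());print('cam in tool',R.inv().apply(o-bot.current_ee_pos()),R.inv().apply(dd))
"
```

```text
cup [0.5325148  0.30236789 0.065     ] scene px [396.6266233  203.56648492]
[0.55931014 0.31735505 0.176     ] [0.60567482 0.3372499  0.16      ] cup->g 0.030701881079656976 29.21912976035807 g->tip 0.05045283597527929 23.223928680347775
tri arch (array([0.58101276, 0.32217213, 0.19694292]), np.float64(0.008202236562049452))
len 0.08105025649187035 yaw 0.4449082345775849
1 [ 3.41016270e-01  2.21871469e-01  1.35749599e+00 -4.44089210e-16
  1.56222520e+00 -1.67468829e+00]
[-4.81629096e-01  3.65457190e-01  1.31873465e+00 -4.44089210e-16
  1.45740081e+00 -2.09642542e+00]
-1 [ 3.41016270e-01  2.21871469e-01  1.35749599e+00 -4.44089210e-16
  1.56222520e+00  1.46690436e+00]
[-4.81629096e-01  3.65457190e-01  1.31873465e+00 -4.44089210e-16
  1.45740081e+00  1.04516723e+00]
cam in tool [-0.00154657 -0.0663117  -0.17081845] [-0.00475563  0.24260249  0.97015792]
```

```bash
python3 -c "
from h import *
bot.goto([.60,-.19,.38],rot(.044,0,-1)); snap('wrist','wb'); print(bot.current_clock())
bot.goto([.56,.0,.38],rot(.044,0,-1))
yaw=.445; bot.goto([.560-.01,.316-.005,.27],rot(yaw,0,-1)); w=snap('wrist','wg'); print(bot.current_clock(),bot.current_ee_pos())
cv2.imwrite('pics/two.png',cv2.resize(np.vstack([load('wb')['pixels'],w['pixels']]),(480,600)))
s=snap('scene','s1')
"
```

```text
2.3417
4.4417 [0.5511031  0.30964641 0.27085941]
```

View pics/two.png

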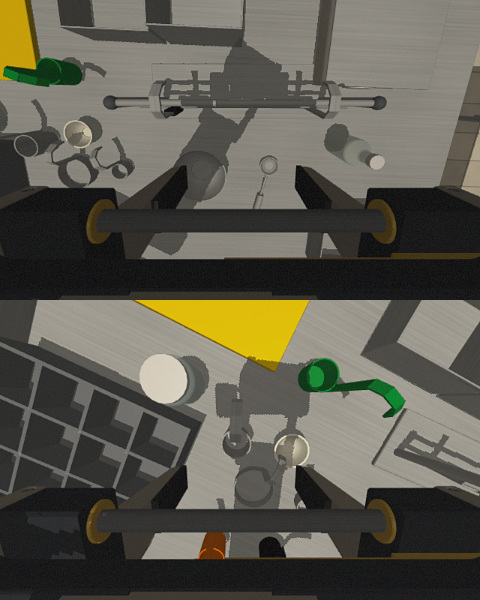

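```bash
python3 -c "
from h import *
wb=load('wb');t=load('t0')
i=wb['pixels'][105:155,130:520]; j=load('wg')['pixels'][110:230,260:400]
cv2.imwrite('pics/c3.png',np.vstack([cv2.resize(i,(780,100)),np.hstack([cv2.resize(j,(560,480),interpolation=cv2.INTER_CUBIC),np.zeros((480,220,3),np.uint8)])]))
for p,q in (((146,135),(360.5,113)),((506,136.5),(576.5,98.5))): print(tri(wb,p,t,q), onz(wb,*p,.24))
wg=load('wg')
yaw=.445;c=np.array([.5325,.3024,0]);R=Rn.from_euler('z',yaw).as_matrix()
for k in ([0,0,.065],[.029,0,.165],[.052,0,.193],[.079,0,.157]): p=proj(wg,c+R@k); print(k,p,(p-[260,110])*4+[0,100])
"
```

```text
(array([ 0.6500083 , -0.00326197,  0.24407518]), np.float64(0.003995746365618322)) [6.51461951e-01 4.84908363e-04 2.40000000e-01]
(array([ 0.66627948, -0.3875539 ,  0.2368189 ]), np.float64(0.0021704362762274354)) [ 0.66596115 -0.38429467  0.24      ]
[0, 0, 0.065] [321.20798636 194.61794337] [244.83194546 438.47177347]
[0.029, 0, 0.165] [321.19899626 188.6455574 ] [244.79598505 414.5822296 ]
[0.052, 0, 0.193] [321.14340961 169.50677853] [244.57363842 338.02711412]
[0.079, 0, 0.157] [321.03695813 137.10452578] [244.14783253 208.4181031 ]
```

View pics/c3.png

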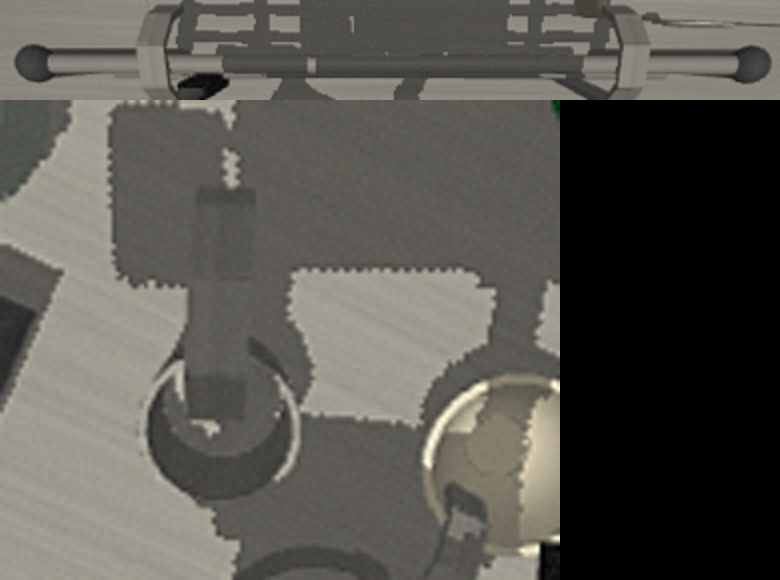

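```bash
python3 -c "
from h import *
wg=load('wg');t=load('t0')
f=lambda x,y:(260+x/4-.4,110+(y-100)/4-.4)
cup=onz(wg,*f(222,427),.065); tip=onz(wg,*f(226,188),.159); arch=onz(wg,*f(221,340),.193); g=onz(wg,*f(216,415),.165)
print(cup,tip,arch,g)
d=tip-cup;print(np.linalg.norm(d[:2]),np.arctan2(d[1],d[0]));d=tip-g;print(np.linalg.norm(d[:2]),np.arctan2(d[1],d[0]));
print(tri(wg,f(222,427),t,(212.5,197.7)),tri(wg,f(226,188),t,(183.5,153)))
w=load('wb')
for p in ((172,136.5),(210,136.5),(441,137.5),(480,137.5)):print(onz(w,*p,.24))
"
```

```text
[0.53306906 0.31185007 0.065     ] [0.60652736 0.34299502 0.159     ] [0.57699069 0.32975952 0.193     ] [0.55571289 0.32184989 0.165     ]
0.0797880307995261 0.4010075541228365
0.05503841518738678 0.3943288560147417
(array([0.53263444, 0.30829694, 0.05184699]), np.float64(0.0068517395352012175)) (array([0.60758866, 0.3419805 , 0.14846384]), np.float64(0.0033182204402444557))
[ 0.65104702 -0.02715519  0.24      ]
[ 0.65274392 -0.06778961  0.24      ]
[ 0.66201679 -0.31494199  0.24      ]
[ 0.66375962 -0.3566763   0.24      ]
```

The close view gives length 79.8 mm (expected 79) and yaw 0.40. The bar mid is (.658,-.193) at z≈.240, with ends 385 mm apart and tools at ±124 mm. All of this fits the given sizes, so I grasp now.

```bash
python3 -c "
from h import *
yaw=.405;r=rot(yaw,0,-1)
bot.line_to([.560,.3228,.235],r,max_speed=.15)
bot.line_to([.560,.3228,.146],max_speed=.1)
bot.set_gripper(.3); print(bot.current_contact_force()); bot.set_gripper(0,35); print(bot.current_opening()*92,bot.current_contact_force(),bot.current_ee_pos())
bot.line_to([.560,.3228,.156],max_speed=.05); print(bot.current_contact_force(),bot.current_opening()*92)
bot.line_to([.560,.3228,.31],max_speed=.15)
print(bot.current_contact_force(),bot.current_ft_torque(),bot.current_clock())
s=snap('scene','s2');w=snap('wrist','w2')
cv2.imwrite('pics/v2.png',np.hstack([cv2.resize(s['pixels'][60:260,300:500],(400,400)),cv2.resize(w['pixels'][80:280,220:420],(400,400))]))
"
```

```text
[-0.63040716  0.22484258  0.48287614]
13.42959025846788 [ 0.18300454 -1.17655165 -0.23084938] [0.56000539 0.32285346 0.14599146]
[ 0.8892931  -0.15051764 -3.39290235] 13.670576427849776
[ 0.55569194 -0.0885256  -2.90726512] [-0.00876831 -0.10507234  0.00354088] 8.8583
```

View pics/v2.png

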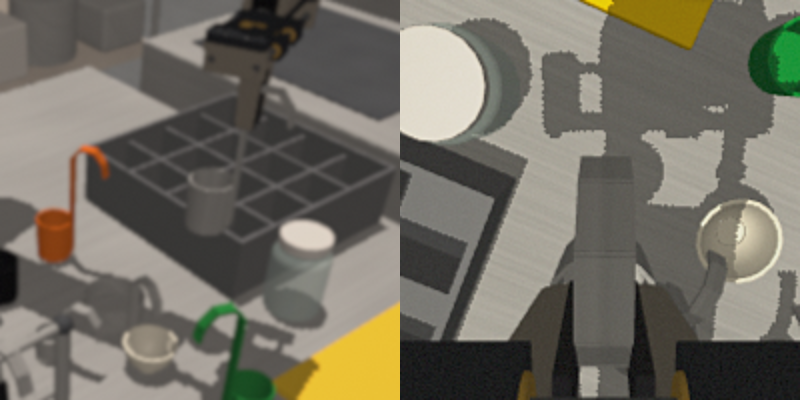

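The dipper is held upright (opening 13.5 mm, about 3 N weight), and the hook tip is visible in the wrist view at (323,158). I measure the hook in the tool, carry the dipper to the bar and look again above it.

```bash
python3 -c "
from h import *
w=load('w2');p=np.array([.560,.3228,.31]);y=.405
R=Rn.from_euler('z',-y)
print('tip rel grip',R.apply(onz(w,323,158.5,.31+.019-.010)-p))
a=.040; r=rot(a,0,-1)
bot.line_to([.50,.22,.33],rot(.405,0,-1),max_speed=.2)
bot.goto([.50,-.10,.33],rot(a,0,-1))
X=np.array([np.cos(a),np.sin(a),0]); mid=np.array([.6583,-.1925,0])
g=mid-.023*X
bot.line_to(list((g-.09*X)[:2])+[.29],r,max_speed=.15)
bot.line_to(list(g[:2])+[.262],max_speed=.1)
bot.hold(.3)
print(bot.current_contact_force(),bot.current_clock(),bot.current_ee_pos())
s=snap('scene','s3');w=snap('wrist','w3')
cv2.imwrite('pics/v3.png',np.hstack([cv2.resize(s['pixels'][150:350,140:340],(400,400)),cv2.resize(w['pixels'][80:280,220:420],(400,400))]))
"
```

```text
tip rel grip [0.04987692 0.00044839 0.009     ]
[-0.31989702 -0.15427116 -3.42139895] 13.225 [ 0.63516518 -0.19353128  0.26228537]
```

View pics/v3.png

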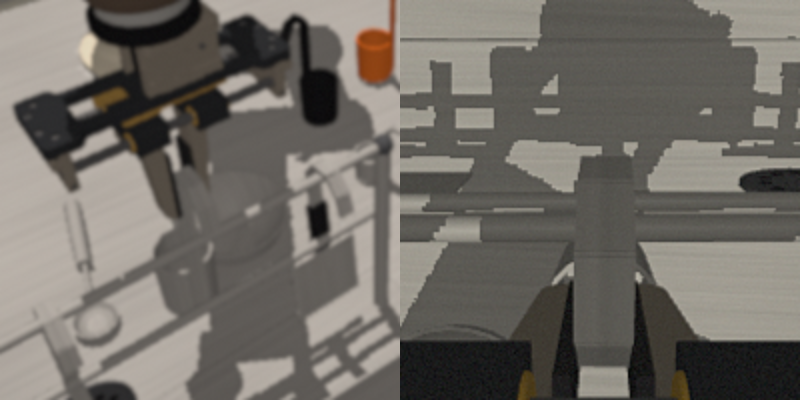

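```bash
python3 -c "
from h import *
w=load('w3');p=np.array([.63517,-.19353,0]);R=Rn.from_euler('z',-.04)
g=w['pixels'].astype(int).sum(2)
for u in (265,280,360,380): print(u,list(g[172:206,u]))
for u,v in((265,193.5),(370,193)): print(R.apply(onz(w,u,v,.24)-p))
print('lower',R.apply(onz(w,370,180,.15)-p))
print('tip',R.apply(onz(w,323,158.5,.271)-p))
"
```

```text
265 [np.int64(272), np.int64(276), np.int64(267), np.int64(266), np.int64(237), np.int64(238), np.int64(257), np.int64(255), np.int64(287), np.int64(287), np.int64(267), np.int64(247), np.int64(218), np.int64(315), np.int64(261), np.int64(209), np.int64(240), np.int64(244), np.int64(251), np.int64(252), np.int64(270), np.int64(278), np.int64(275), np.int64(273), np.int64(260), np.int64(251), np.int64(244), np.int64(242), np.int64(208), np.int64(252), np.int64(271), np.int64(255), np.int64(267), np.int64(283)]
280 [np.int64(258), np.int64(283), np.int64(271), np.int64(275), np.int64(229), np.int64(238), np.int64(248), np.int64(257), np.int64(279), np.int64(284), np.int64(265), np.int64(225), np.int64(416), np.int64(367), np.int64(246), np.int64(221), np.int64(239), np.int64(251), np.int64(251), np.int64(261), np.int64(280), np.int64(280), np.int64(285), np.int64(270), np.int64(264), np.int64(264), np.int64(246), np.int64(240), np.int64(210), np.int64(263), np.int64(265), np.int64(269), np.int64(255), np.int64(266)]
360 [np.int64(454), np.int64(475), np.int64(489), np.int64(397), np.in
[... 415 characters left out ...]
np.int64(458), np.int64(463)]
380 [np.int64(472), np.int64(465), np.int64(473), np.int64(414), np.int64(254), np.int64(230), np.int64(261), np.int64(261), np.int64(274), np.int64(272), np.int64(265), np.int64(249), np.int64(219), np.int64(350), np.int64(341), np.int64(244), np.int64(221), np.int64(252), np.int64(268), np.int64(255), np.int64(277), np.int64(280), np.int64(272), np.int64(265), np.int64(257), np.int64(261), np.int64(246), np.int64(222), np.int64(240), np.int64(453), np.int64(472), np.int64(483), np.int64(465), np.int64(475)]
[0.02239724 0.04093228 0.24      ]
[ 0.02266462 -0.03235657  0.24      ]
lower [ 0.01598177 -0.04766522  0.15      ]
tip [0.04976323 0.00063846 0.271     ]
```

The bar measures +22.5 mm from the grip (wanted 23) and the lower bar +16, which is consistent. I lower until contact, tilt about 4.5° about the bar, then release softly.

```bash
python3 -c "
from h import *
a=.04;X=np.array([np.cos(a),np.sin(a),0]);Y=np.array([-np.sin(a),np.cos(a),0])
p=np.array(bot.current_ee_pos()); C=p+.023*X
bot.line_to([p[0],p[1],.2055],max_speed=.06); bot.hold(.2)
f0=bot.current_contact_force()[2]; print(f0)
z=.2055
while z>.1985:
    z-=.0007; bot.line_to([p[0],p[1],z],max_speed=.01); bot.hold(.05); f=bot.current_contact_force()[2]; 
    if f-f0>1.5: break
print('contact',z,f)
C[2]=z+.038; P0=np.array([p[0],p[1],z])
for d in (1.5,3,4,4.5):
    t=-np.radians(d); P=C+Rn.from_rotvec(t*Y).apply(P0-C)
    bot.line_to(list(P),rot(a,t,-1),max_speed=.02); print(d,np.round(bot.current_contact_force(),2))
    if abs(bot.current_contact_force()[0])>3: break
bot.hold(.3);print(bot.current_clock(),np.round(bot.current_ee_pos(),4))
s=snap('scene','s4');w=snap('wrist','w4')
cv2.imwrite('pics/v4.png',np.hstack([cv2.resize(s['pixels'][150:350,140:340],(400,400)),cv2.resize(w['pixels'][80:280,220:420],(400,400))]))
"
```

```text
-3.061421616606413
contact 0.20129999999999995 0.3963816374455637
1.5 [0.17 0.39 0.4 ]
3 [0.34 0.37 1.09]
4 [1.59 0.27 2.94]
4.5 [0.76 0.55 4.15]
17.7167 [ 0.6387 -0.1935  0.2001]
```

View pics/v4.png

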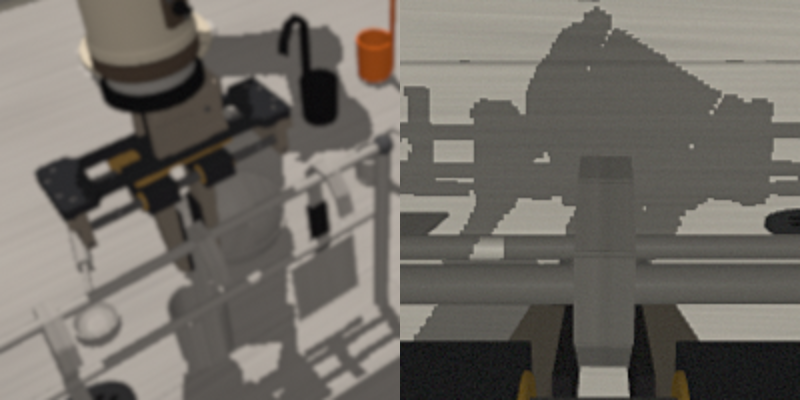

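The hook is over the bar (the rod passes under it at row ~220 in the wrist view). Contact came at z=.2013, against an expected .202. Now I release slowly.

```bash
python3 -c "
from h import *
o=bot.current_opening()
for n in (15,3): bot.set_gripper(0,n); bot.hold(.3); print(n,np.round(bot.current_contact_force(),2))
for k in range(1,7): bot.set_gripper(o+.01*k,3); bot.hold(.15)
print(np.round(bot.current_contact_force(),2)); bot.hold(.5)
for q in (.3,.4,.5): bot.set_gripper(q)
p=np.array(bot.current_ee_pos());z=Rn.from_rotvec(bot.current_tool_rot()).apply([0,0,-1])
bot.line_to(list(p+.03*z),max_speed=.06); print(np.round(bot.current_contact_force(),2))
bot.line_to(list(p+.12*z),max_speed=.12); p=np.array(bot.current_ee_pos())
bot.line_to(list(p+[-.06,0,.02]),max_speed=.15)
bot.hold(.5); s=snap('scene','s5');w=snap('wrist','w5');bot.hold(.7);s6=snap('scene','s6')
print(bot.current_clock(),np.round(bot.current_contact_force(),2),'motion',cv2.absdiff(s['pixels'],s6['pixels'])[150:400,100:400].max())
cv2.imwrite('pics/v5.png',np.hstack([cv2.resize(s6['pixels'][150:400,100:350],(400,400)),cv2.resize(w['pixels'][40:290,200:450],(400,400))]))
"
```

```text
15 [2.73 0.33 4.91]
3 [-1.86 -0.73  0.19]
[0.39 0.27 0.37]
[-0.46 -0.24  0.14]
26.0417 [-0.27  0.03  0.35] motion 29
```

View pics/v5.png

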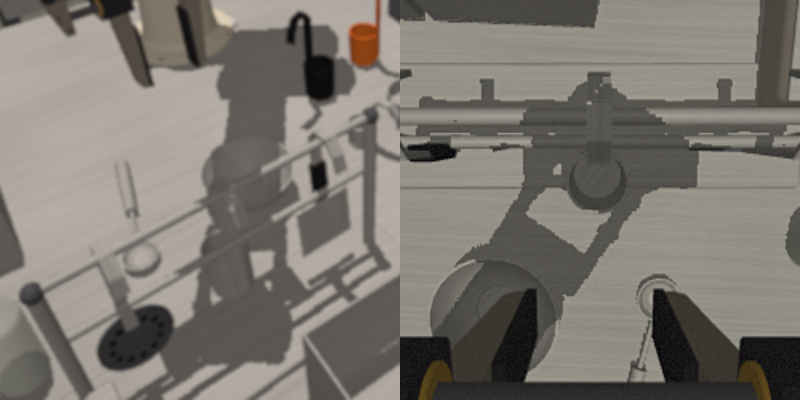

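It hangs midway on the bar with the gripper clear. I compare frame noise in the dipper region and a static region, then hand in.

```bash
python3 -c "
from h import *
bot.hold(.5);a=bot.read_camera('scene')['pixels'];bot.hold(.5);b=bot.read_camera('scene')['pixels']
d=cv2.absdiff(a,b).astype(float)
f=lambda r:(d[r].mean().round(2),d[r].max(),np.abs(cv2.GaussianBlur(a,(0,0),2)[r].astype(float)-cv2.GaussianBlur(b,(0,0),2)[r]).max())
print('dipper',f(np.s_[250:345,225:265]),'still',f(np.s_[250:345,400:440]))
bot.job_done();print(bot.current_clock())"
```

```text
dipper (np.float64(0.52), np.float64(3.0), np.float64(1.0)) still (np.float64(0.54), np.float64(4.0), np.float64(1.0))
the job is handed in; nothing more can be done
the job is handed in; nothing more can be done
```

The long-handled, deep-cup dipper now hangs by its hook in the middle of the utensil bar, between the turner and the skimmer, and I have handed the job in. I pinched it across its handle strip and lowered it onto the bar until it just touched. I then tilted it about 4.5° toward the lower bar and let go in small steps.

**Last checks:**
- **Position:** the final views show the hook over the bar midway between the two tools.
- **Stillness:** frames 0.5 s apart differ in the dipper region only by camera noise, the same as in a static region. An earlier, larger region showed a peak difference of 29. I didn't trace its cause, but it did not recur in the dipper region.
- **Robot clear:** the gripper is away from everything. The highest force I read at the wrist was about 6 N, against the 120 N limit.
- **Time:** about 27 s of the 51 s allowed; the last clock reading was 26.0 s, before a final pause of about 1 s.
- **Disagreement:** the top and wrist views put the cup about 7–9 mm apart. I used the closer wrist view, and its hook-to-grip distance of 50 mm and bar offset of 22.5 mm (expected 23) matched the given sizes.
- **Not checked:** I did not measure the handle's contact with the lower bar or the final tilt separately.

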